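# Find the thread hand of a wheel-hub grease cap and hold it off

## Task

Take the red grease cap off its wheel hub: the hub may come from either side of the trailer, so its coarse thread may be left- or right-handed. Find by trying which way the cap loosens (if it stops one way, try the other), unscrew it and lift it off. Finish while still holding the red cap in the gripper, level and still, at least 10 cm above where it sat; leave the blue cap screwed on as it is.

Things in the scene. Friction and masses are not known exactly. Their poses are not given: they have to be found in the camera images.
- red_cap: Red round screw cap, the one to take off; loose, 0.14 to 0.28 kg. Skirt 59 mm across, flat top 29 mm above its underside; on the top an upright grip bar 42 mm long (cap's x), 16 mm thick (y), 34 mm tall, its top 63 mm above the underside. Origin: centre of the underside; z up. It starts screwed on to one of the two hubs, its underside on the hub face; the bars look the same both ways round
- red_grip (a point): Centre of the red cap's grip bar, 17 mm above the flat top. Which way loosens the cap (anticlockwise or clockwise from above) changes from start to start and cannot be seen. The wrong way it turns 4 to 14 degrees to a hard stop. The right way it turns easily and is free of the thread 35 to 50 degrees from its start (still free at 120); it does not rise by itself, but then lifts straight up
- blue_cap: Blue cap of the same shape and size on the other hub, with the opposite thread hand; it stays screwed on. Origin: centre of the underside
- hub_board: Fixed plywood board 130 x 330 x 18 mm (x, y, z) with two steel wheel hubs face up at its y = +85 and -85 mm. Flanges 98 mm across; the top face, where a cap sits, is 48 mm above the table; a threaded neck 22 mm tall stands on it inside the cap. Origin: centre of the underside, on the table. Either cap may be on either hub; both bars start within 6 degrees of the board's x axis
- carton_corner (a point): Foot of the near front edge of a big fixed yellow cardboard carton, about 0.4 m tall with its flaps, that stands behind and to the right of the hub board, partly in a hand's way from the right side of the table to the hubs: pass in front of it (nearer the robot) with at least 15 cm to spare, or well above it
Not all that is in view belongs to the job. Of the things that look like the red_cap, the largest one is meant.

How it is judged:
By the outcome, as a careful person would: the job done as asked, in the order asked, and still so for the second after the job is handed in, while the arm keeps its last pose, push and grip.
It also fails if it takes over 48 s, if anything falls off the work surface, if the arm or the gripper's body presses on something with over 40 N, if the wrist force passes 120 N, or if a joint passes its speed limit or range.

## Robot

A 6-joint arm with a two-finger parallel gripper is mounted at the origin on a cart in front of the work surface, level with it; the furniture and walls round the work are solid. World frame = base frame: x ahead of the robot, y to its left, z up, the work surface at z = 0. Lengths are in m, angles in degrees, forces in N, time in s.
With the tool pointing down it reaches from about 0.375 to 0.75 m from the base axis. Payload 9 kg.
Tool frame: the origin (TCP) lies where the fingers leave the gripper's body, on its centre line; the fingertips stand 73 mm ahead of it and the grasp point (between the pads) lies 54 mm ahead of it (robot.tip_reach is the distance from the TCP to the fingertips, in m); z points along the fingers, y is the direction in which the jaws open and shut (so a half turn about z gives the same grasp; the last joint's range is limited). The gripper opens to 85 mm and grips with 20 to 120 N. Pads are 22 mm wide; open, the fingers measure 114 mm over their backs; the gripper's body (76 mm by 85 mm) begins 54 mm behind the grasp point. The pads swing forward as they close: fully open they stand 13 mm farther back than shut.
Start: joints at [63.558, 5.964, 5.575, 89.605, 0, 77.527], TCP at [0.145, 0.582, 0.304] pointing down, gripper open.
Joint ranges: [-171.21, 171.21], [-48.23, 106.86], [-62.78, 66.21], [-105.2, 120.99], [-86.42, 89.51], [-180, 180]. Speed limits (degrees/s): [127.2, 127.2, 147.25, 180, 180, 180].

## Interface

Orientations are given as [roll, pitch, yaw] about the fixed x, y, z axes, in that order (R = Rz(yaw) Ry(pitch) Rx(roll)).
In Python, from plant import robot gives the robot as it stands. Calls block until the motion is done:
- robot.move_pose(position, orientation): joint-space move of the TCP to a pose.
- robot.line_to(position, vel=0.15, rotation=None, guard=None): straight line of the TCP; rotation=None keeps the orientation; vel is the mean speed in m/s. With guard (N) it stops when the force on the tool has changed by that much, and returns True; else False.
- robot.goto_joints(angles): joint-space move.
- robot.set_gripper(opening): finger opening in m; the grip force is fixed at half the most; returns when the fingers have stopped.
- robot.pause(seconds).
- robot.ik(position, orientation): joint angles nearest the present ones, or None.
- robot.observe(): the state.
- robot.grab_frame(name): name is "scene" or "top" or "wrist"; returns the picture (400x640x3 uint8, blue, green, red); there is no depth.
- robot.get_calibration(name): a dict with "vertical_fov" (degrees; the focal length in pixels is half the picture's height over the tangent of half this angle, whatever the lens; pixels are square), "cx", "cy" (the principal point, pixels), "k1" (the pictures are not rectified: a ray, as slopes to the right and down, at radius r is drawn at 1 + k1 r^2 times it, then the intrinsics apply), "rvec" (rotation vector, rad) and "tvec" (3), from world to camera coordinates, as OpenCV has them. Camera axes: x right, y down, z forward; pixel columns grow to the right and rows downward; lengths in m; the calibration is good to about 2 mm. A picture is of the moment at which its call begins: read the wrist's pose just before it. get_calibration takes no time and is no camera call; for the wrist camera it gives the pose at the moment of the call.
A pose or a line that the arm cannot do raises robot.IKError and nothing moves.
- robot.job_done(): hands the job in, once; it reports no verdict.
The state is a dict: "time": time; "q": joint angles; "qvel": joint speeds; "joint_torque": joint torques, N m; "tool_pos": TCP position; "tcp_rot": TCP orientation; "ft_force": force on the tool from outside, world axes, zero at the start; "torque": the same for the moment, N m; "gripper_width": finger opening in m.
Only numpy, scipy, OpenCV 4.12 (cv2) and the standard library are available. Lean on these libraries where they do the work, as an engineer would, in place of code of your own. Each camera call takes 0.05 s, during which the arm holds its last target. There are 200 camera calls.

## Working session

There is one attempt and no reset: what is moved stays moved. The work goes in short steps, each a Python script; the robot and the scene stay as the last script left them, time stands still between calls to the robot, and variables do not carry over. Pictures are saved under pics/ and viewed, about 8 in all and at most 12, crops included, and the job is handed in when it is done.

```bash
mkdir -p pics; ls
python3 - <<'E'
from plant import robot
import cv2
for n in("scene","top"):
    cv2.imwrite(f"pics/{n}0.png",robot.grab_frame(n)); print(n,robot.get_calibration(n))
s=robot.observe();print(s)
E
```

```text
pics
scene {'vertical_fov': 45.70282425541525, 'cx': 320.64094199618967, 'cy': 196.79631142771748, 'k1': -0.12969033148953657, 'rvec': array([ 2.09029016, -0.98869736,  0.46174796]), 'tvec': array([-0.21454807,  0.37954565,  0.70966315])}
top {'vertical_fov': 45.57830471777852, 'cx': 322.9064451080709, 'cy': 200.6696913364553, 'k1': -0.12740761548747234, 'rvec': array([ 2.13191941, -2.18896983,  0.07877127]), 'tvec': array([0.13835253, 0.52200042, 1.05770061])}
{'time': 0.1, 'q': array([ 6.35572623e+01,  5.99616897e+00,  5.53193874e+00,  8.96041690e+01,
       -2.98150747e-04,  7.75277554e+01]), 'qvel': array([-0.0857686 , -0.16294856,  0.081718  , -0.05352129,  0.0815372 ,
       -0.00647283]), 'joint_torque': array([ 4.64300290e-03, -5.58209360e+01,  5.04719031e+01,  1.31533609e-02,
       -3.61744360e-04, -7.99949589e-06]), 'tool_pos': array([0.14473964, 0.58206582, 0.30319417]), 'tcp_rot': array([-1.79933151e+02, -1.44808267e-02,  1.66029499e+02]), 'ft_force': array([-0.10664335,  0.07414709, -0.22249968]), 'torque': array([ 0.02007214, -0.01065702, -0.00782596]), 'gripper_width': 0.08534654369860196}
```

View pics/scene0.png

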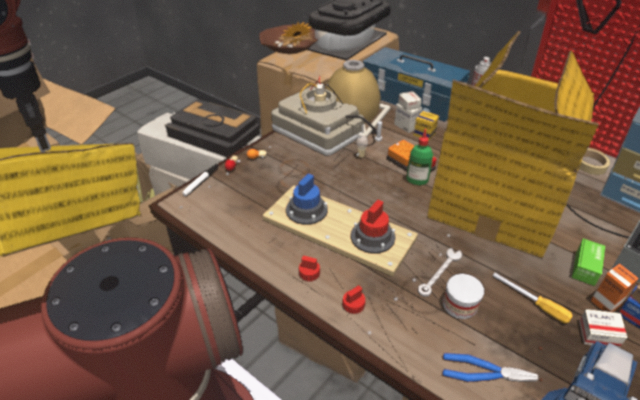

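View pics/top0.png

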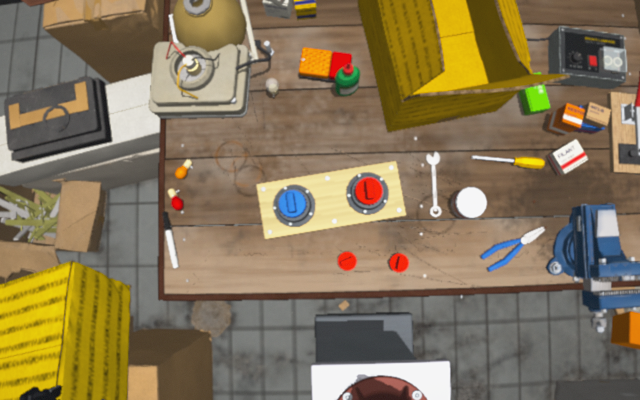

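The red candidates in the top view are:
- the cap on the hub at (368,190), the largest
- two small loose caps at (346,261) and (398,263)
- a red pepper-like item at (178,203)
- a red block at (341,62)

I choose the one on the hub. Next I check it in a close crop.

```bash
cat > h.py <<'E'
import numpy as np, cv2
from plant import robot
def cam(c):
    f=200/np.tan(np.radians(c["vertical_fov"]/2))
    return np.array([[f,0,c["cx"]],[0,f,c["cy"]],[0,0,1]]),np.array([c["k1"],0,0,0,0])
def hit(c,uv,z):
    K,D=cam(c);R,_=cv2.Rodrigues(np.asarray(c["rvec"]));t=np.asarray(c["tvec"]).ravel()
    p=cv2.undistortPoints(np.array(uv,float).reshape(-1,1,2),K,D).reshape(-1,2)
    d=np.c_[p,np.ones(len(p))]@R; o=-R.T@t
    return o+d*((z-o[2])/d[:,2])[:,None]
E
python3 - <<'E'
import cv2
from h import *
im=cv2.imread("pics/top0.png");c=robot.get_calibration("top")
cv2.imwrite("pics/crop1.png",cv2.resize(im[155:245,255:415],None,fx=5,fy=5,interpolation=cv2.INTER_CUBIC))
print(hit(c,[(368,190)],.111),hit(c,[(293,203)],.111),hit(c,[(390,128)],0), hit(c,[(258,185),(396,162),(405,214),(267,238)],.018))
s=robot.get_calibration("scene");print(hit(s,[(377,207)],.111),hit(s,[(431,215),(545,255)],0))
E
```

```text
[[0.53721162 0.0272477  0.111     ]] [[0.51411015 0.18567683 0.111     ]] [[ 0.69700649 -0.03856993  0.        ]] [[ 0.56696833  0.27425318  0.018     ]
 [ 0.61157585 -0.04676371  0.018     ]
 [ 0.49048294 -0.06248088  0.018     ]
 [ 0.44392944  0.25503138  0.018     ]]
[[0.53823565 0.01557798 0.111     ]] [[ 0.70625048 -0.03489641  0.        ]
 [ 0.75200923 -0.29933242  0.        ]]
```

View pics/crop1.png

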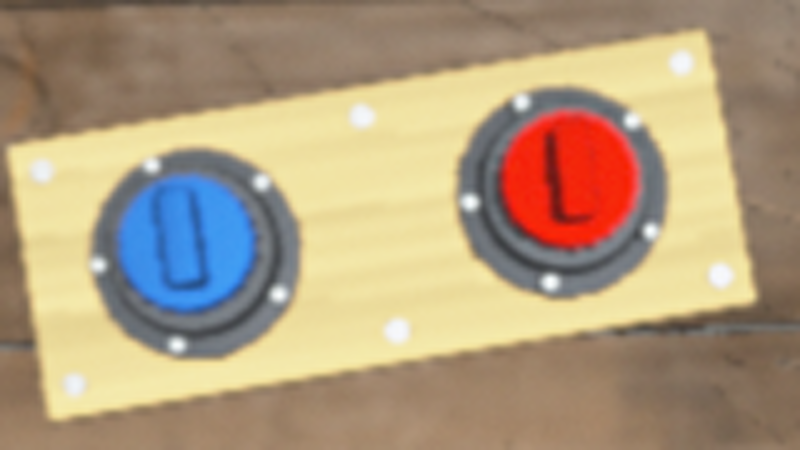

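The crop shows the red cap's disc centred at about crop (569,179), i.e. top-view pixel (368.4,190.4). Its bar is roughly aligned with the board, which is yawed about 8°. I hover above it and look with the wrist camera.

Run:
```python
from h import *
c=robot.get_calibration("top")
p=hit(c,[(255+569/5-.4,155+179/5-.4)],.077)[0];print(p, hit(c,[(255+562/5-.4,155+192/5-.4)],.048))
print(robot.ik([p[0],p[1],.27],[180,0,-172]))
robot.move_pose([p[0],p[1],.27],[180,0,-172])
s=robot.observe();print(s["time"],s["q"].round(1),s["tool_pos"],s["tcp_rot"])
w=robot.get_calibration("wrist");im=robot.grab_frame("wrist");cv2.imwrite("pics/w1.png",im);print(w)
K,D=cam(w);print(cv2.projectPoints(np.array([[p[0],p[1],.077],[p[0],p[1],.111]]),np.array(w["rvec"]),np.array(w["tvec"]),K,D)[0])
import pickle;pickle.dump(w,open("w1.pkl","wb"))
```

```text
[0.5402958  0.02391327 0.077     ] [[0.53790854 0.02509287 0.048     ]]
[-11.33070633  -4.63795107  -8.62598497  86.0119661    0.
 -19.33070633]
2.5333 [-11.3  -4.6  -8.6  86.    0.  -19.3] [0.54029115 0.02456837 0.27004798] [ 1.79992329e+02  5.54969198e-03 -1.71953906e+02]
{'vertical_fov': 61.17841547535191, 'cx': 321.20775214973384, 'cy': 202.24950015480684, 'k1': 0.01963456319198005, 'rvec': array([-1.9301404 , -2.22124449, -0.31465991]), 'tvec': array([ 0.05131956, -0.54365875,  0.19836962])}
[[[320.70973615 196.06445673]]

 [[320.71815715 208.44935452]]]
```

View pics/w1.png

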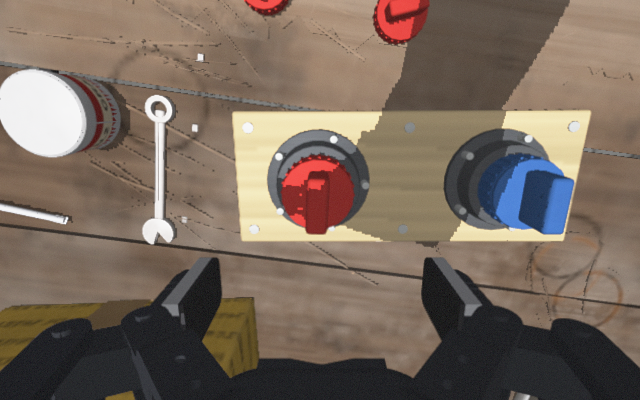

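The wrist view shows the red cap at about (317,195), close to the projected (321,196–208), with its bar nearly vertical in the image. I take one enlarged crop to get the bar's angle and centre.

Run:
```python
import cv2
im=cv2.imread("pics/w1.png")
cv2.imwrite("pics/crop2.png",cv2.resize(im[120:245,260:375],None,fx=4.8,fy=4.8,interpolation=cv2.INTER_CUBIC))
```

```text
(no output)
```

View pics/crop2.png

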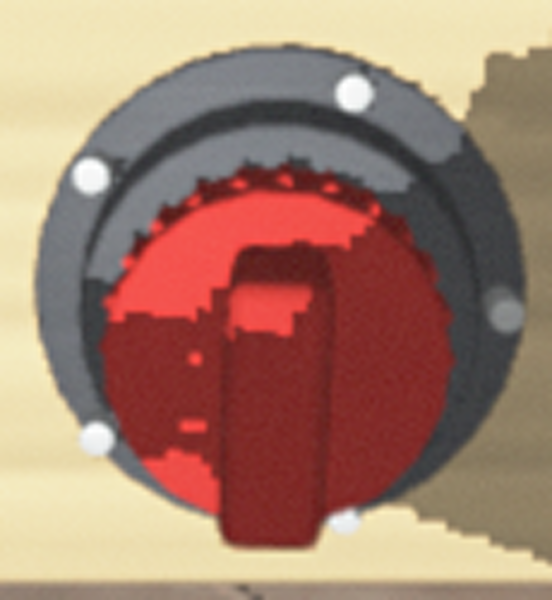

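Run:
```python
from h import *
import pickle;w=pickle.load(open("w1.pkl","rb"))
def P(l): return [(260+u/4.8-.4,120+v/4.8-.4) for u,v in l]
b=hit(w,P([(229,285),(331,287),(321,547),(219,547)]),.111);print(b,b.mean(0))
d=(b[0]+b[1]-b[2]-b[3]);print(np.degrees(np.arctan2(d[1],d[0])),np.linalg.norm(d)/2,np.linalg.norm(b[0]-b[1]))
print(hit(w,P([(277,355)]),.077),hit(w,P([(280,290)]),.048), hit(w,[(234,112),(590,111),(564,240),(239,241)],.018))
```

```text
[[0.52043118 0.01173228 0.111     ]
 [0.51866875 0.02635872 0.111     ]
 [0.55859764 0.03071065 0.111     ]
 [0.5607437  0.01543291 0.111     ]] [0.53961031 0.02105864 0.111     ]
-174.26931551285207 0.04032222363934682 0.014732246579335029
[[0.5386086 0.0209091 0.077    ]] [[0.53379359 0.0205252  0.048     ]] [[ 0.48784608 -0.06397166  0.018     ]
 [ 0.44238744  0.25793196  0.018     ]
 [ 0.5673247   0.27745287  0.018     ]
 [ 0.61482733 -0.05014636  0.018     ]]
```

Run:
```python
from h import *
x,y,yaw=.5393,.0222,-174.3
robot.move_pose([x,y,.20],[180,0,yaw])
f=lambda s:(s["time"],s["tool_pos"].round(4),s["tcp_rot"].round(2),s["ft_force"].round(1),s["torque"].round(2),round(s["gripper_width"],4))
print(robot.line_to([x,y,.155],vel=.06,guard=12));print(*f(robot.observe()))
robot.set_gripper(0.0);robot.pause(.2);print(*f(robot.observe()))
cv2.imwrite("pics/w2.png",robot.grab_frame("wrist"))
```

```text
False
3.8667 [0.5395 0.0222 0.1553] [-1.7999e+02  2.0000e-02 -1.7430e+02] [0.1 0.5 0.5] [ 0.02  0.01 -0.03] 0.085
4.7083 [0.5394 0.0222 0.1552] [-1.800e+02  2.000e-02 -1.743e+02] [0.6 0.5 2.4] [0.09 0.01 0.01] 0.015
```

View pics/w2.png

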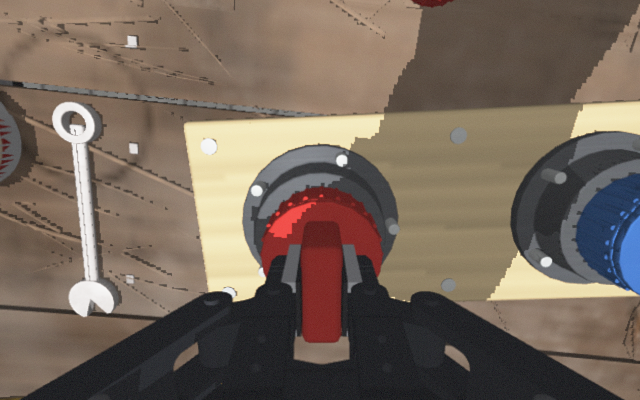

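The pads hold the red bar squarely: it is centred at about (322,280), the opening is 15 mm and the side forces are near zero. I now turn it in small steps and watch the torque.

Run:
```python
from h import *
q=robot.observe()["q"].copy();q0=q[5]
stop=False
for a in range(2,21,2):
    q[5]=q0-a; robot.goto_joints(q); s=robot.observe()
    print(a,round(s["time"],2),s["tcp_rot"][2].round(2),s["torque"].round(2),s["ft_force"].round(1),round(s["gripper_width"],4))
    if abs(s["torque"][2])>0.7: stop=True;break
print(stop,q0)
```

```text
2 5.01 -172.34 [ 0.07  0.02 -0.02] [0.1 0.2 1.5] 0.015
4 5.26 -170.36 [0.06 0.1  0.03] [-0.4  0.2  2.1] 0.0149
6 5.51 -168.37 [ 0.06  0.06 -0.04] [1.2 0.7 1.3] 0.0151
8 5.76 -166.38 [0.04 0.04 0.05] [-0.3  0.6  0.9] 0.0149
10 6.01 -164.38 [0.06 0.05 0.08] [0.2 0.  1.1] 0.0151
12 6.26 -162.38 [0.05 0.   0.01] [-0.4  0.8  1.7] 0.0152
14 6.51 -160.38 [0.04 0.04 0.03] [ 0.1 -0.9  2.1] 0.0151
16 6.76 -158.38 [0.04 0.07 0.05] [ 0.  -0.5  1.8] 0.015
18 7.01 -156.38 [0.09 0.09 0.05] [-0.2 -0.1  2.2] 0.0149
20 7.26 -154.38 [0.04 0.11 0.06] [ 0.3 -0.3  1.3] 0.015
False -17.236807311267565
```

It has gone 20° with no stop, and the wrong way would have stopped it by 14°, so anticlockwise loosens it. I go on to 70°, then do a guarded lift.

Run:
```python
from h import *
q=robot.observe()["q"].copy()
def show(l):
    s=robot.observe();print(l,round(s["time"],2),s["tool_pos"].round(4),s["tcp_rot"].round(2),s["torque"].round(2),s["ft_force"].round(1),round(s["gripper_width"],4))
for a in (35,50,65,75):
    q[5]=-17.237-a; robot.goto_joints(q); show(a)
    if abs(robot.observe()["torque"][2])>.8: raise SystemExit
p=robot.observe()["tool_pos"].copy()
g=robot.line_to([p[0],p[1],p[2]+.02],vel=.03,guard=12);show(g)
cv2.imwrite("pics/w3.png",robot.grab_frame("wrist"))
```

```text
35 7.62 [0.5394 0.0221 0.1552] [-179.98    0.   -139.58] [-0.    0.14  0.04] [0.  0.2 0.3] 0.015
50 7.97 [0.5394 0.0221 0.1552] [-179.98    0.   -124.7 ] [0.01 0.13 0.05] [ 0.1 -0.4  0.7] 0.0149
65 8.33 [0.5394 0.0221 0.1552] [-1.7999e+02 -1.0000e-02 -1.0974e+02] [-0.09  0.12  0.08] [-0.2  0.2  1.3] 0.0148
75 8.62 [0.5397 0.0219 0.1553] [-1.7994e+02 -3.0000e-02 -9.9760e+01] [-0.55 -0.41  0.05] [ 1.9 -3.3 -0.8] 0.0153
False 9.44 [0.5394 0.0221 0.1751] [ 1.7998e+02  1.0000e-02 -9.9310e+01] [ 0.01 -0.01  0.05] [ 0.6 -0.6 -2.1] 0.015
```

View pics/w3.png

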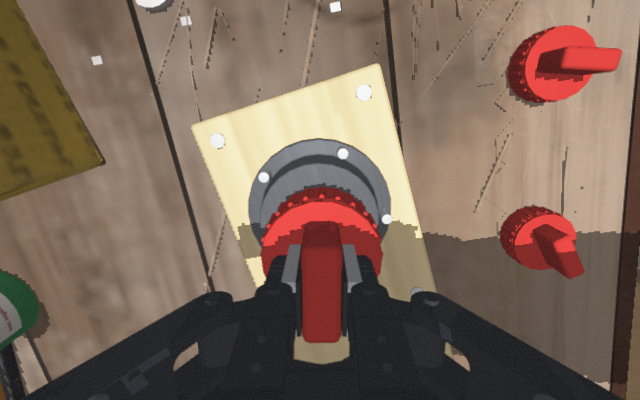

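The cap is off the hub and in the grip: wrist force is −2.1 N, about 0.2 kg. I lift it to 15 cm.

Run:
```python
from h import *
robot.line_to([.5394,.0221,.305],vel=.08);robot.pause(.7)
s=robot.observe();print(s["time"],s["tool_pos"],s["tcp_rot"],s["ft_force"],s["qvel"].round(2),s["gripper_width"])
a=robot.grab_frame("scene")[100:330,200:480];b=robot.grab_frame("wrist")
cv2.imwrite("pics/f.png",np.hstack([cv2.resize(a,(487,400)),cv2.resize(b[:,120:520],(313,313))[:400] if 0 else b[:,165:478]]))
```

```text
11.9667 [0.53942464 0.0221121  0.30502119] [-1.79976654e+02 -6.25100813e-04 -9.92985500e+01] [-0.27279531  0.39947483 -1.99183791] [ 0.07 -0.    0.1   0.01 -0.08  0.09] 0.015419098995728606
```

View pics/f.png

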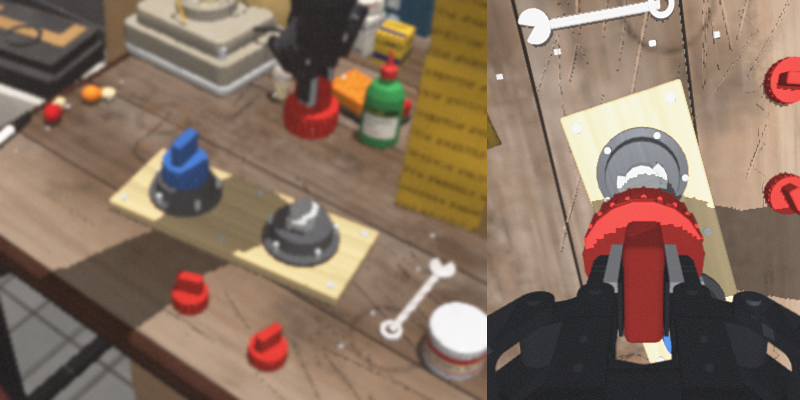

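The red cap hangs level in the gripper, left panel (312,110). The hub neck is bare at (303,215), and the blue cap is untouched at (187,165).

```bash
python3 -c "
from plant import robot
robot.job_done()"
```

```text
the job is handed in; nothing more can be done
```

The red cap is off its hub and held level and still in the gripper, about 15 cm above where it sat. I handed the job in at about 12 s on the robot's clock, against the 48 s limit.

- **Unscrewing:** I gripped the bar and tried anticlockwise first. It turned past 14° with no stop, so that is the loosening way. I turned it 75° in all, then lifted it.
- **Torque and forces:** While turning, the torque about the cap's axis stayed under 0.1 N·m. At 75° there was a brief side force of about 4 N, which was gone after the lift.
- **Last checks:** The wrist carried about 2 N, which fits a cap of about 0.2 kg. The pictures show the hub neck bare and the blue cap still on its hub. No check failed or disagreed.

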